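# Swing a coped rail into line in the bonding jig

## Robot

A 6-joint arm with a two-finger parallel gripper is mounted at the origin on a cart in front of the work surface, level with it; the furniture and walls round the work are solid. World frame = base frame: x ahead of the robot, y to its left, z up, the work surface at z = 0. Lengths are in m, angles in degrees, forces in N, time in s.
With the tool pointing down it reaches from about 0.3 to 0.75 m from the base axis. Payload 8.5 kg.
Tool frame: the origin (TCP) lies midway between the tips of the shut fingers; the grasp point (between the pads) lies behind it (grasp_offset is the z of the grasp point in the tool frame, in m); z points along the fingers, y is the direction in which the jaws open and shut (so a half turn about z gives the same grasp; the last joint's range is limited). The gripper opens to 85 mm and grips with 20 to 120 N. Pads are 22 mm wide; open, the fingers measure 114 mm over their backs; the gripper's body (76 mm by 85 mm) begins 54 mm behind the grasp point. The pads swing forward as they close: fully open they stand 13 mm farther back than shut.
Start: joints at [-80.059, 21.807, 74.336, -0, 83.858, -12.336], TCP at [0.208, -0.509, 0.231] pointing down, gripper open.
Joint ranges: [-178.18, 178.18], [-50.72, 133.34], [12.68, 142.11], [-81.47, 261.47], [9.98, 163.14], [-165.26, 165.26]. Speed limits (degrees/s): [136.94, 136.94, 180, 180, 180, 180].

## Interface

Orientations are given as a 3x3 rotation matrix whose columns are the frame's x, y, z axes.
In Python, from rig import * gives the robot as it stands.
- The arm moves only by the shell command python3 -m pendant 'ROWS' [FORCE]. ROWS is JSON, one flat list of numbers, 7 for each row, row after row: the finger opening in mm, from 0 to 85.4, then the shift along the tool's x, y, z in units of 50 mm (1.0 is 50 mm), then the turn, a rotation vector about the tool's x, y, z in units of 8 degrees (1.0 is 8 degrees). In form: [hand, dx, dy, dz, wx, wy, wz, hand, dx, dy, dz, wx, wy, wz, ...]. A call has 1 to 12 rows; each row shifts and turns the commanded pose from where the row before left it, along the tool's axes as they then stand; what a row does not reach is not made up. A row lasts 1/10 s, in which the tool goes at most 50 mm and 8.59 degrees, less where a joint would pass 70% of its speed; a pose out of reach is approached as far as the arm can. A call is refused whole if a number of a shift passes 1 or a number of a turn 1, either way. A call with a gripper value outside its range is refused whole. The fingers move at their own pace and stop on an object; FORCE is the grip in N (left out, the last holds). Time passes only in rows, so rows that do not move let the fingers close. It gives the time, the measured TCP pose, the force and the opening at its end, in the units of the state.
- observe(): the state, without advancing time (a new reading comes with each control period).
- get_image(name): name is "scene" or "top" or "wrist"; returns a dict with "frame" (420x560x3 uint8, red, green, blue), "depth" (420x560 float32, m along the optical axis (not along the pixel's ray), 0 where there is no reading), "K" (3x3 intrinsics, pixels), "k1" (the pictures are not rectified: a ray, as slopes to the right and down, at radius r is drawn at 1 + k1 r^2 times it, then the intrinsics apply), "rvec" (rotation vector, rad) and "tvec" (3), from world to camera coordinates, as OpenCV has them. Camera axes: x right, y down, z forward; pixel columns grow to the right and rows downward; lengths in m; the calibration is good to about 2 mm. A picture is of the moment at which its call begins.
- close_job(): hands the job in, once; it reports no verdict.
The state is a dict: "time_s": time; "q": joint angles; "qvel": joint speeds; "joint_efforts": joint torques, N m; "position": TCP position; "tool_rot": TCP orientation; "ft_force": force on the tool from outside, world axes, zero at the start; "wrist_torque": the same for the moment, N m; "grip_width": finger opening in m.
Only numpy, scipy, OpenCV 4.12 (cv2) and the standard library are available. Lean on these libraries where they do the work, as an engineer would, in place of code of your own. Each camera call takes 0.05 s, during which the arm holds its last target.

## Task

Dry-fit the coped wooden rail in the bonding jig: hook its hollowed end on the round post with the rail swung out towards you, press it snugly against the post, and keep it pressed there while you swing it round the post, under the hold-down plate and past the spring bolt. Once the bolt has sprung out behind the rail, press the rail, still held against the post, home on the stop screw, firmly but gently, and leave it lying flat there. Post and screw are only lightly clamped, so feel your way (a kilo of push is plenty), and leave the other things on the table where they are.

Things in the scene. Friction and masses are not known exactly. Their poses are not given: they have to be found in the camera images.
- rail: Straight dark wooden rail offcut, 240 x 34 x 26 high (all sizes in mm), 160 g, loose, lying flat on the table. One end is plain and square, the other hollowed (coped) to fit a post: an upright round hollow of radius 17, 10 deep, between two short horns. Origin: middle of its underside; x runs along it towards the plain end (face at x = +120; horn tips at x = -120), z up.
- cope (a point): Centre of the circle of the rail's hollow, at rail x = -127, 13 above the rail's underside: on the post's axis when the rail is seated. The bottom of the hollow is at rail x = -110. A rail pressed on the post drags as it turns: with about 6 N on the post, swinging it by its middle takes some 3 to 6 N.
- jig: Plywood board fixed to the table, 15 thick, x from -70 to +100, y from -167 to +177. Origin: on its underside. The rail's line runs along the jig's y at x = +30: the post stands on it near y = -135, the catch block closes it at y = +117.5. The rail lies on the board; it comes in from the -x side (the robot's) and swings towards +x. Nothing else stands on the board.
- post_foot: Slotted steel foot let in flush with the board, carrying the round aluminium post, 32 in diameter and 50 high. Origin: middle of the slot, at the board's top; axes as the jig's. The post is clamped in the slot, anywhere up to 3.5 either way along the line (the jig's y) from the origin. Its setting is not reported: find it by feel. It stays put, but is only lightly clamped: 20 N is too much.
- catch_block: L-shaped wooden catch block, fixed, 30 high. Origin: on the line, at the board's top, in the face of its end plate, 2 to 9 beyond a seated rail's plain end (so the rail must be hooked first and swung in); axes as the jig's. A stop arm reaches 53 back along the +x side, its face 21.5 from the line; a 3 thick steel hold-down plate on top reaches 30 back over the rail's end.
- hold_down_edge (a point): Middle of the lower -x edge of the hold-down plate, 30 above the board (4 clear of the rail's top), 17 on the -x side of the line, 15 back from the end plate. The rail's end goes in sideways under this edge.
- stop_face (a point): Where the side of a rail exactly in line meets the stop screw: 17 on the +x side of the line, 30.5 back from the end plate, 13 above the board. The 10 thick screw pokes out of the stop arm and does not give; its tip is set by hand up to 2 either side of this point. The setting is not reported: find it by feel. Press 4 to 15 N, no more.
- bolt (a joint): Spring bolt in the end plate, slides along the line: 0 = sprung out, in m pushed back, 0.0165 at most. On the way in the rail's end pushes it back 4 to 13 mm (by where the post is set) against 2 to 4 N along the line (3 to 8 N across, with friction); then it snaps out behind the rail's -x side and leaves it 1.5 to 5.5 mm of play.
- bolt_nose (a point): Corner of the bolt's nose next to the rail's place, 14 above the board; moves with the bolt. Sprung out it is 15 in front of the end plate and 20.5 on the -x side of the line. From here the slanted nose runs back to the end plate, flush 50 from the line. The bolt is 18 high (5 to 23 above the board).
- sleeve: White paint roller sleeve, 101 long, 43 thick, lying; bystander. Origin: centre of its underside.
- carton: Small plain white carton, 55 x 130, 50 high; bystander. Origin: centre of its underside.
- sand_pad: Black foam sanding block with a brown face, 62 x 115, 31 high; bystander. Origin: centre of its underside.

How it is judged:
By the outcome, as a careful person would: the job done as asked, in the order asked, and still so for the second after the job is handed in, with the robot touching nothing.
It also fails if it takes over 67 s, if anything falls off the work surface, if the arm or the gripper's body presses on something with over 40 N, if the wrist force passes 120 N, or if a joint passes its speed limit or range.

## Working session

There is one attempt and no reset: what is moved stays moved. The work goes in short steps, Python scripts to look and compute and a shell command to move; the robot and the scene stay as the last step left them, time stands still between calls to the robot, and variables do not carry over. Pictures are saved under pics/ and viewed, and the job is handed in when it is done.

```bash
ls; mkdir -p pics; python3 - <<'E'
from rig import *
import cv2, numpy as np
s=observe(); print({k:np.round(v,3).tolist() for k,v in s.items()})
for n in ["scene","top","wrist"]:
    im=get_image(n); cv2.imwrite(f"pics/{n}0.png",im["frame"][:,:,::-1]); print(n,im["K"].tolist(),im["k1"],im["rvec"],im["tvec"])
    np.savez(f"{n}0.npz",**im)
print([x for x in dir() if 'grasp' in x], )
E
```

```text
pics
{'time_s': 0.0, 'q': [-80.058, 21.842, 74.385, -0.002, 83.856, -12.335], 'qvel': [0.01, -0.129, 0.029, -0.049, 0.051, 0.007], 'joint_efforts': [-0.0, -44.846, -23.128, -0.0, 0.005, 0.0], 'position': [0.208, -0.509, 0.231], 'tool_rot': [[0.925, 0.379, -0.0], [0.379, -0.925, 0.001], [0.0, -0.001, -1.0]], 'ft_force': [-0.138, 0.416, -0.04], 'wrist_torque': [0.022, -0.025, -0.03], 'grip_width': 0.086}
scene [[515.0105763408797, 0.0, 284.7333239895682], [0.0, 515.0105763408797, 204.59887883809287], [0.0, 0.0, 1.0]] 0.05465407471023379 [ 1.4084881  -2.25543599  0.81969923] [0.23690463 0.39639243 1.41301512]
top [[419.4126329216918, 0.0, 282.250421193902], [0.0, 419.4126329216918, 209.60555194902378], [0.0, 0.0, 1.0]] -0.09707793921072778 [ 2.11112129 -2.14970183  0.1793846 ] [0.019444   0.51794055 1.27954152]
wrist [[337.6526172092506, 0.0, 280.1212720374832], [0.0, 337.6526172092506, 206.187232293822], [0.0, 0.0, 1.0]] -0.034818202459644426 [-2.39279357  1.60449735  0.24636123] [-0.54958117 -0.03942571  0.37993364]
['grasp_offset']
```

View pics/scene0.png

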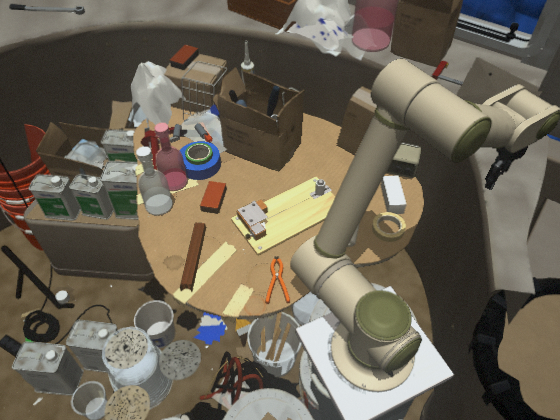

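View pics/top0.png

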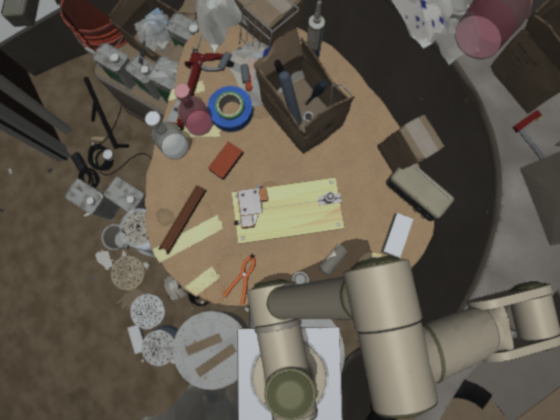

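View pics/wrist0.png

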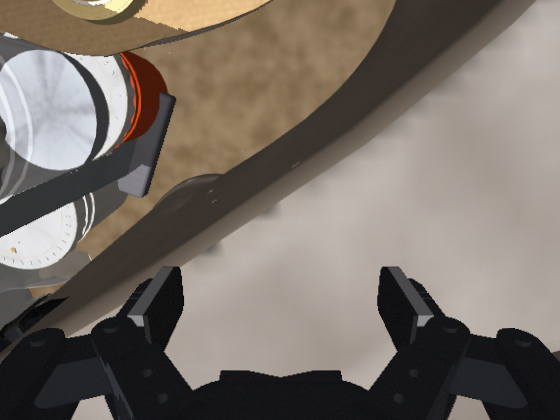

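The overview shows the rail at top px (183,218), the jig board at (288,210) with the catch block at (250,205) and the post at (328,199). Next I'll write helpers and take measurements.

```bash
cat > h.py <<'E'
import numpy as np, cv2
from rig import *
def load(n): 
    d=np.load(n,allow_pickle=True); return {k:d[k] for k in d.files}
def undist(im,uv):
    K=im["K"];k1=float(im["k1"]);uv=np.atleast_2d(np.asarray(uv,float))
    return cv2.undistortPoints(uv.reshape(-1,1,2),K,np.array([k1,0,0,0,0.])).reshape(-1,2)
def ray(im,uv):
    R,_=cv2.Rodrigues(im["rvec"]);t=np.asarray(im["tvec"]).reshape(3)
    n=undist(im,uv);d=np.c_[n,np.ones(len(n))]@R
    return -R.T@t,d
def plane(im,uv,z):
    c,d=ray(im,uv);return c+d*((z-c[2])/d[:,2])[:,None]
def proj(im,P):
    return cv2.projectPoints(np.atleast_2d(np.asarray(P,float)),im["rvec"],im["tvec"],im["K"],np.array([float(im["k1"]),0,0,0,0.]))[0].reshape(-1,2)
def depthpt(im,u,v):
    z=im["depth"][v,u];n=undist(im,[(u,v)])[0];R,_=cv2.Rodrigues(im["rvec"]);t=np.asarray(im["tvec"]).reshape(3)
    return R.T@(np.array([n[0]*z,n[1]*z,z])-t)
def crop(im,u0,v0,u1,v1,s,fn):
    cv2.imwrite(fn,cv2.resize(im["frame"][v0:v1,u0:u1,::-1],None,fx=s,fy=s,interpolation=cv2.INTER_CUBIC))
E
python3 - <<'E'
from h import *
print(grasp_offset)
t=load("top0.npz");s=load("scene0.npz")
crop(t,140,130,360,270,3.6,"pics/topc.png")
crop(s,160,160,360,310,4,"pics/scenec.png")
for uv in [(183,218),(250,205),(328,199),(300,215),(170,200)]: print(uv,depthpt(t,*uv))
E
```

```text
-0.0187
(183, 218) [0.49981138 0.3290951  0.02689073]
(250, 205) [0.53361369 0.11133585 0.05137633]
(328, 199) [ 0.54482378 -0.13297734  0.06904709]
(300, 215) [ 0.50463697 -0.04674322  0.01487549]
(170, 200) [0.56390014 0.37904487 0.00538901]
```

View pics/topc.png

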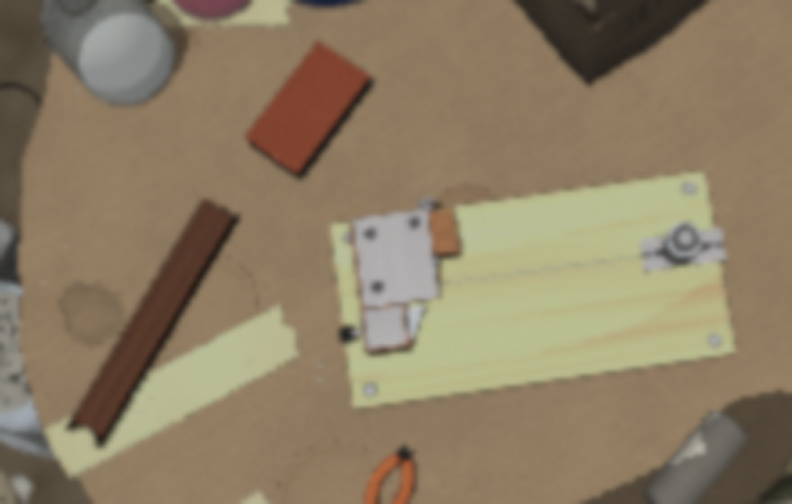

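View pics/scenec.png

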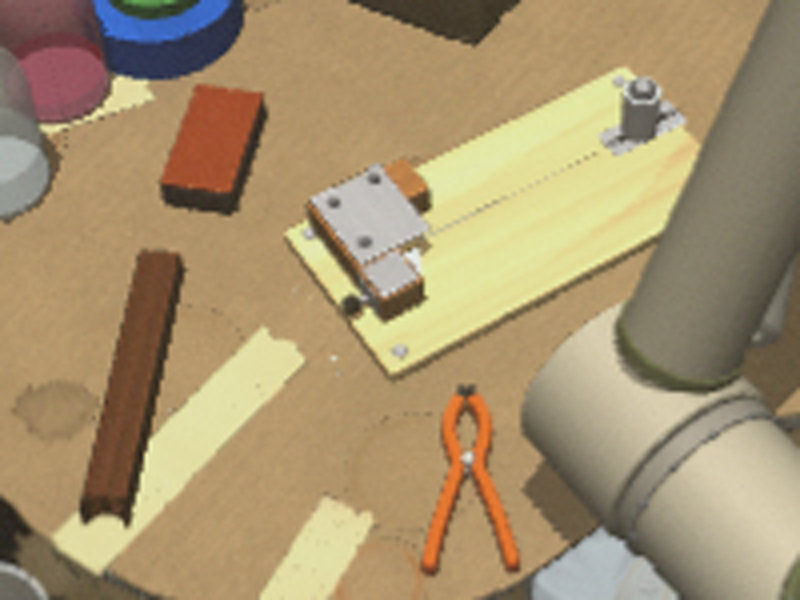

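The top crop shows the rail from its coped end (crop 85,435) to its plain end (222,208), the board corners near (333,225), (705,175), (733,352) and (353,407), and the post at (685,240). I'll measure by mask.

```bash
python3 - <<'E'
from h import *
t=load("top0.npz");s=load("scene0.npz")
def ang(v): return np.degrees(np.arctan2(v[1],v[0]))
for nm,im in (("top",t),("scene",s)):
    hsv=cv2.cvtColor(im["frame"],cv2.COLOR_RGB2HSV)
    H,W=hsv.shape[:2]
    def pts_of(mask,seed,r):
        n,l,st,ce=cv2.connectedComponentsWithStats(mask.astype(np.uint8))
        best=[i for i in range(1,n) if st[i,4]>200]
        d=[np.hypot(*(ce[i]-seed)) for i in best]; i=best[int(np.argmin(d))]
        print(nm,"comp",st[i],ce[i]); return (l==i)
    # board
    seed=(288,210) if nm=="top" else (290,215)
    m=cv2.inRange(hsv,(22,40,100),(40,255,255))>0
    b=pts_of(m,seed,0)
    c=max(cv2.findContours(b.astype(np.uint8),cv2.RETR_EXTERNAL,cv2.CHAIN_APPROX_NONE)[0],key=cv2.contourArea).reshape(-1,2)
    P=plane(im,c,0.015)[:,:2]
    (cx,cy),(w,h),a=cv2.minAreaRect((P*1000).astype(np.float32)); print("board",cx,cy,w,h,a)
    # rail
    seed=(183,218) if nm=="top" else (193,255)
    px=im["frame"][seed[1]-1:seed[1]+2,seed[0]-1:seed[0]+2].reshape(-1,3); print("rail rgb",px.mean(0), hsv[seed[1],seed[0]])
    f=im["frame"].astype(int)
    m=(f[:,:,0]<125)&(f[:,:,0]>f[:,:,2]+15)&(f.sum(2)<230)
    b=pts_of(m,seed,0)
    c=max(cv2.findContours(b.astype(np.uint8),cv2.RETR_EXTERNAL,cv2.CHAIN_APPROX_NONE)[0],key=cv2.contourArea).reshape(-1,2)
    P=plane(im,c,0.026)[:,:2]
    (cx,cy),(w,h),a=cv2.minAreaRect((P*1000).astype(np.float32)); print("rail",cx,cy,w,h,a)
print(s["frame"][255,193],t["frame"][218,183])
E
```

```text
top comp [ 236  178  108   66 4259] [293.92275182 211.83799014]
board 522.8385620117188 -5.3364105224609375 172.0636749267578 345.6383361816406 7.248602867126465
rail rgb [85.33333333 56.33333333 41.77777778] [ 10 129  85]
top comp [159 186  47  67 811] [182.78421702 218.25154131]
rail 497.25592041015625 330.662841796875 38.10710525512695 234.83697509765625 59.80019760131836
scene comp [ 248  122  147  166 6641] [320.99623551 209.90814636]
board 568.7191162109375 -167.2794189453125 332.9415283203125 783.5408935546875 42.46230697631836
rail rgb [109.66666667  72.          46.44444444] [ 12 145 111]
scene comp [180 224  26  67 561] [193.13368984 257.41532977]
rail 488.3206787109375 335.6646728515625 39.17892074584961 244.07467651367188 59.86319351196289
[111  74  48] [85 57 42]
```

```bash
python3 - <<'E'
from h import *
w=load("wrist0.npz");R,_=cv2.Rodrigues(w["rvec"]);c=-R.T@w["tvec"].reshape(3);o=observe()
T=np.array(o["tool_rot"]);print("cam in tool",T.T@(c-o["position"]),"axes in tool\n",np.round(T.T@R.T,3))
E
```

```text
cam in tool [ 0.07576681  0.00016163 -0.14275346] axes in tool
 [[ 0.    -0.955 -0.298]
 [ 1.     0.    -0.   ]
 [ 0.    -0.298  0.955]]
```

```bash
python3 -m pendant '[85,0,0,0,0,0,0.94, 85,0,0,0,0,0,0.94, 85,0,0,0,0,0,0.94, 85,0,0,0,0,0,0.94, 85,0,0,0,0,0,0.94, 85,0,0,0,0,0,0.94, 85,0,0,0,0,0,0.94]'
```

```text
time_s: 0.85
position: [0.2085, -0.5088, 0.231]
tool_rot: [[0.86, -0.51, -0.0], [-0.51, -0.86, 0.001], [-0.0, -0.001, -1.0]]
ft_force: [0.6, 0.6, 0.9]
grip_width: 0.0849
```

```bash
python3 -m pendant '[85,-0.18,-0.87,0,0,0,0, 85,-0.18,-0.87,0,0,0,0, 85,-0.18,-0.87,0,0,0,0, 85,-0.18,-0.87,0,0,0,0, 85,-0.18,-0.87,0,0,0,0, 85,-0.18,-0.87,0,0,0,0, 85,-0.18,-0.87,0,0,0,0, 85,-0.18,-0.87,0,0,0,0, 85,-0.18,-0.87,0,0,0,0, 85,-0.18,-0.87,0,0,0,0, 85,0,0,0,0,0,0]'; python3 - <<'E'
from h import *
im=get_image("wrist"); np.savez("wrist1.npz",**im); cv2.imwrite("pics/wrist1.png",im["frame"][:,:,::-1])
im=get_image("top"); np.savez("top1.npz",**im); cv2.imwrite("pics/top1.png",im["frame"][:,:,::-1])
E
```

```text
time_s: 1.95
position: [0.3511, -0.0837, 0.2314]
tool_rot: [[0.866, -0.499, 0.0], [-0.499, -0.866, 0.001], [-0.0, -0.001, -1.0]]
ft_force: [-0.2, -0.0, -0.1]
grip_width: 0.0851
```

View pics/wrist1.png

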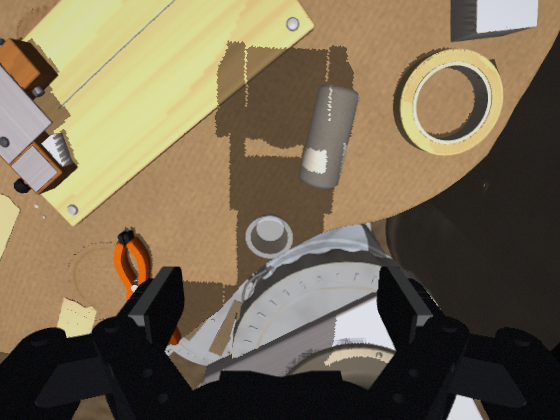

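The wrist view shows the jig's near side at upper left, the bolt nose at (60,150), the white and grey sleeve at (330,135), a tape ring at (452,100) and the carton at (495,15).

```bash
python3 - <<'E'
from h import *
w=load("wrist1.npz")
print("sleeve ends",plane(w,[(338,92),(318,182)],0.02)); print("cup",plane(w,[(270,235)],0.03),"pliers tip",plane(w,[(127,235)],0.005))
print("corner",plane(w,[(73,224),(314,26)],0.015))
E
python3 -m pendant '[85,-0.18,-0.87,0,0,0,0, 85,-0.18,-0.87,0,0,0,0, 85,-0.18,-0.87,0,0,0,0, 85,-0.18,-0.87,0,0,0,0, 85,-0.18,-0.87,0,0,0,0, 85,-0.18,-0.87,0,0,0,0, 85,-0.18,-0.87,0,0,0,0, 85,-0.18,-0.87,0,0,0,0, 85,-0.18,-0.87,0,0,0,0, 85,0,-0.4,0,0,0,0, 85,0,0,0,0,0,0]'; python3 - <<'E'
from h import *
im=get_image("wrist"); np.savez("wrist2.npz",**im); cv2.imwrite("pics/wrist2.png",im["frame"][:,:,::-1])
im=get_image("top"); np.savez("top2.npz",**im); cv2.imwrite("pics/top2.png",im["frame"][:,:,::-1])
E
```

```text
sleeve ends [[ 0.39558181 -0.17622309  0.02      ]
 [ 0.32419826 -0.11546452  0.02      ]]
cup [[ 0.3004028  -0.04195655  0.03      ]] pliers tip [[0.37639189 0.11133254 0.005     ]]
corner [[ 0.41972453  0.1515637   0.015     ]
 [ 0.46090717 -0.18483585  0.015     ]]
time_s: 3.15
position: [0.4905, 0.3081, 0.2301]
tool_rot: [[0.863, -0.506, -0.001], [-0.506, -0.863, -0.0], [-0.001, 0.001, -1.0]]
ft_force: [0.4, -0.0, 0.2]
grip_width: 0.085
```

View pics/wrist2.png

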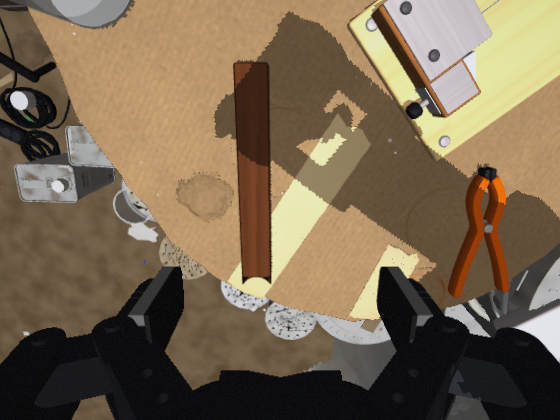

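View pics/top2.png

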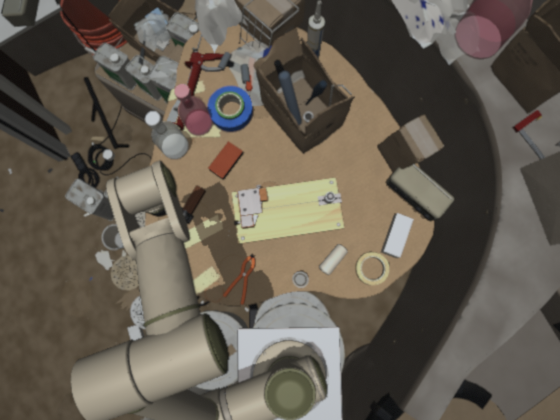

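In wrist2 the rail's plain end is at (234..268, 63) and its coped end with the horns is at (240..272, 281). I'll measure these.

```bash
python3 - <<'E'
from h import *
w=load("wrist2.npz"); crop(w,210,40,300,300,2.3,"pics/railc.png")
f=w["frame"].astype(int)
m=((f[:,:,0]>f[:,:,2]*1.45)&(f.sum(2)<260)&(f[:,:,0]-f[:,:,1]>12)).astype(np.uint8)
m[:, :225]=0; m[:,285:]=0; m[300:]=0
n,l,st,ce=cv2.connectedComponentsWithStats(m); i=1+np.argmax(st[1:,4]); print(st[i])
b=(l==i)
rows=np.arange(80,270,10)
L=[];Rr=[]
for r in rows:
    c=np.where(b[r])[0]; L.append((c.min()-0.5,r)); Rr.append((c.max()+0.5,r))
PL=plane(w,L,.026);PR=plane(w,Rr,.026)
for r,a,c in zip(rows,PL,PR): 
    if r%30==0: print(r,a[:2],c[:2],np.linalg.norm(a-c))
mid=(PL+PR)[:,:2]/2
v=mid[0]-mid[-1]; v/=np.linalg.norm(v);print("heading",np.degrees(np.arctan2(v[1],v[0])))
pp=plane(w,[(251,62.5),(240,282),(272,281),(256,277)],.026);print("plain end, horns",pp[:,:2], (pp[:,:2]-pp[0,:2])@v)
c0=mid.mean(0); print("line pt",c0,"plain end proj",c0+v*((pp[0,:2]-c0)@v), "center",c0+v*((pp[0,:2]-c0)@v-0.12))
E
```

```text
[ 225   18   60  265 9660]
90 [0.58773583 0.30330303] [0.56251488 0.26037878] 0.04978541967810749
120 [0.56821502 0.32645172] [0.53782706 0.27471691] 0.05999931865102942
150 [0.53683399 0.33218114] [0.51246365 0.29062909] 0.048171424470161546
180 [0.50973407 0.34820272] [0.49217531 0.31824512] 0.034724164857923207
210 [0.48117186 0.36511782] [0.46368804 0.33525305] 0.03460619297544282
240 [0.45041117 0.38207015] [0.4335579  0.35324869] 0.03338725957501646
heading -32.41579211268929
plain end, horns [[0.60040788 0.27539015]
 [0.40608407 0.41092942]
 [0.38847495 0.37816097]
 [0.40228247 0.39144316]] [ 0.         -0.23670143 -0.23400085 -0.22946487]
line pt [0.50669139 0.32737495] plain end proj [0.59700225 0.27002701] center [0.49570063 0.33435415]
```

View pics/railc.png

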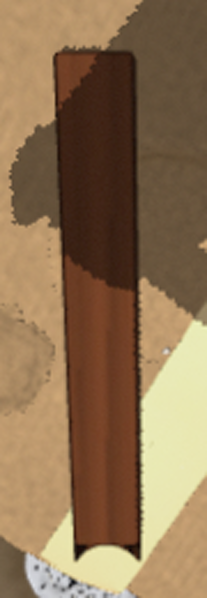

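```bash
python3 - <<'E'
from h import *
w=load("wrist2.npz")
P=plane(w,[(234.3,62.8),(267.8,63.0),(270.9,277),(242.6,277)],.026)[:,:2]
print(P, [np.linalg.norm(P[i]-P[(i+1)%4]) for i in range(4)])
a=(P[0]+P[1])/2;b=(P[2]+P[3])/2;v=a-b;L=np.linalg.norm(v);v/=L
print("center",(a+b)/2,"heading",np.degrees(np.arctan2(v[1],v[0])),L)
o=observe();T=np.array(o["tool_rot"]);p=np.array(o["position"]);c=np.append((a+b)/2,0.0)
print("tool yaw",np.degrees(np.arctan2(T[1,0],T[0,0])),"center rel tool /50mm",T.T@(c-p)/0.05)
t=load("top0.npz");print(proj(t,np.c_[P,[.026]*4]))
E
```

```text
[[0.60829777 0.28929431]
 [0.59188517 0.26177768]
 [0.39360046 0.37658572]
 [0.41008652 0.40481942]] [np.float64(0.03203963936243284), np.float64(0.22912380245387298), np.float64(0.032694524439284736), np.float64(0.229420473520652)]
center [0.50096748 0.33311928] heading -30.153238392412796 0.22927190269571793
tool yaw -30.459247236119737 center rel tool /50mm [-0.07047062 -0.58304782  4.61395847]
[[195.95268835 184.85212416]
 [204.26806366 189.60952046]
 [167.64722713 251.3355713 ]
 [159.05538381 246.2721401 ]]
```

```bash
python3 - <<'E'
from h import *
w=load("wrist2.npz")
def cr(u0,v0,u1,v1,s,g):
    a=w["frame"][v0:v1,u0:u1,::-1].astype(float)*g
    return cv2.resize(np.clip(a,0,255).astype(np.uint8),None,fx=s,fy=s,interpolation=cv2.INTER_NEAREST)
cv2.imwrite("pics/ends.png",np.vstack([cr(225,50,285,75,10,2),cr(225,265,285,290,10,1.6)]))
for uv in [(255,240),(250,200),(250,100),(300,250),(215,250)]: print(uv,depthpt(w,*uv),w["depth"][uv[1],uv[0]])
E
```

```text
(255, 240) [0.44236746 0.36804369 0.02631315] 0.37505966
(250, 200) [0.48452879 0.34834469 0.02636294] 0.36114752
(250, 100) [0.57160006 0.29438317 0.02557102] 0.33125964
(300, 250) [ 3.95006727e-01  3.35588428e-01 -3.42061454e-04] 0.40780437
(215, 250) [ 4.46985112e-01  4.24251954e-01 -6.74452538e-05] 0.40754917
```

View pics/ends.png

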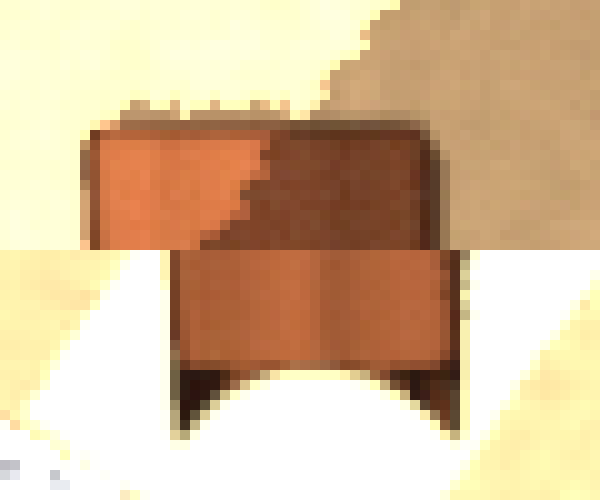

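```bash
python3 - <<'E'
from h import *
w=load("wrist2.npz")
P=plane(w,[(233,61.5),(268.3,61.8),(270.7,283),(242,283)],.026)[:,:2]
print(P, [np.linalg.norm(P[i]-P[(i+1)%4]) for i in range(4)])
Q=plane(w,[(256.3,277)],.026)[:,:2]
a=(P[0]+P[1])/2;b=(P[2]+P[3])/2;v=a-b;L=np.linalg.norm(v);v/=L;print("hollow bottom from plain",(Q-a)@v)
print("center",(a+b)/2,"heading",np.degrees(np.arctan2(v[1],v[0])),L)
o=observe();T=np.array(o["tool_rot"]);p=np.array(o["position"]);c=np.append((a+b)/2,0.0)
print("tool yaw",np.degrees(np.arctan2(T[1,0],T[0,0])),"center rel tool /50mm",T.T@(c-p)/0.05)
E
```

```text
[[0.60991222 0.28974076]
 [0.59256403 0.26081456]
 [0.38698092 0.38080932]
 [0.40380206 0.40962563]] [np.float64(0.03372958197532078), np.float64(0.23804024060545068), np.float64(0.03336660716984771), np.float64(0.23844030203744235)]
hollow bottom from plain [-0.23038637]
center [0.49831481 0.33524757] heading -30.227896946961454 0.23824020321470693
tool yaw -30.459247236119737 center rel tool /50mm [-0.13777976 -0.59284491  4.61398153]
```

```bash
python3 -m pendant '[85,-0.14,-0.59,0,0,0,-0.03, 85,0,0,0.9,0,0,0, 85,0,0,0.9,0,0,0, 85,0,0,0.9,0,0,0, 85,0,0,0.9,0,0,0, 85,0,0,0.6,0,0,0, 85,0,0,0.2,0,0,0,85,0,0,0,0,0,0]' 50;  python3 - <<'E'
from h import *
im=get_image("wrist"); np.savez("wrist3.npz",**im); cv2.imwrite("pics/wrist3.png",im["frame"][:,:,::-1])
E
```

```text
time_s: 4.05
position: [0.4978, 0.3355, 0.011]
tool_rot: [[0.864, -0.503, -0.002], [-0.503, -0.864, -0.001], [-0.001, 0.001, -1.0]]
ft_force: [-0.1, -0.2, 1.1]
grip_width: 0.0854
```

View pics/wrist3.png

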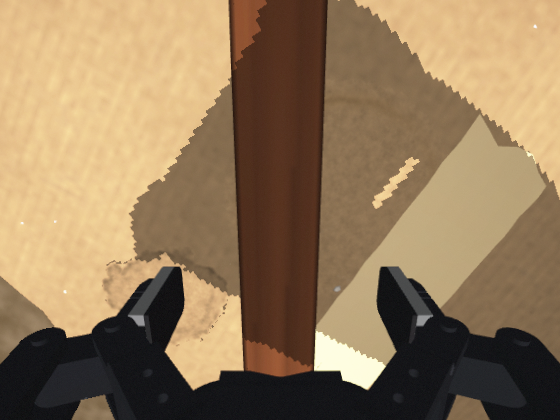

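The rail runs centred at column 280, between the fingers at 165 and 395. I'll go down and grip it.

```bash
python3 -m pendant '[85,0,0,0.17,0,0,0, 60,0,0,0,0,0,0, 34,0,0,0,0,0,0, 30,0,0,0,0,0,0,28,0,0,0,0,0,0,28,0,0,0,0,0,0,28,0,0,0,0,0,0]' 50
```

```text
time_s: 4.8
position: [0.498, 0.3371, 0.0035]
tool_rot: [[0.865, -0.502, 0.001], [-0.502, -0.865, 0.001], [0.001, -0.001, -1.0]]
ft_force: [-0.3, 0.3, 5.4]
grip_width: 0.0328
```

```bash
python3 -m pendant '[28,0,0,-0.3,0,0,0, 28,0,0,-0.8,0,0,0, 28,0,0,-0.8,0,0,0, 28,0,0,-0.8,0,0,0, 28,0,0,-0.8,0,0,0, 28,0,0,0,0,0,0]'; python3 - <<'E'
from h import *
im=get_image("scene"); np.savez("scene4.npz",**im); cv2.imwrite("pics/scene4.png",im["frame"][:,:,::-1])
E
python3 -m pendant '[28,0.5,0.74,0,0,0,0, 28,0.5,0.74,0,0,0,0, 28,0.5,0.74,0,0,0,0, 28,0.5,0.74,0,0,0,0, 28,0.5,0.74,0,0,0,0, 28,0.5,0.74,0,0,0,0, 28,0.5,0.74,0,0,0,0, 28,0.5,0.74,0,0,0,0,28,0,0,0,0,0,0]'; python3 - <<'E'
from h import *
im=get_image("wrist"); np.savez("wrist5.npz",**im); cv2.imwrite("pics/wrist5.png",im["frame"][:,:,::-1])
E
```

```text
time_s: 5.4
position: [0.4994, 0.3377, 0.1833]
tool_rot: [[0.865, -0.502, 0.009], [-0.502, -0.865, 0.004], [0.006, -0.008, -1.0]]
ft_force: [-0.2, 1.0, -0.6]
grip_width: 0.033
time_s: 6.35
position: [0.5218, -0.0239, 0.176]
tool_rot: [[0.862, -0.507, -0.003], [-0.507, -0.862, -0.0], [-0.002, 0.002, -1.0]]
ft_force: [0.1, 0.6, -0.8]
grip_width: 0.0331
```

View pics/wrist5.png

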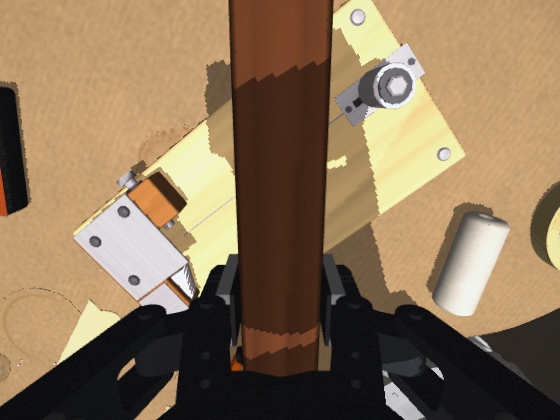

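View pics/scene4.png

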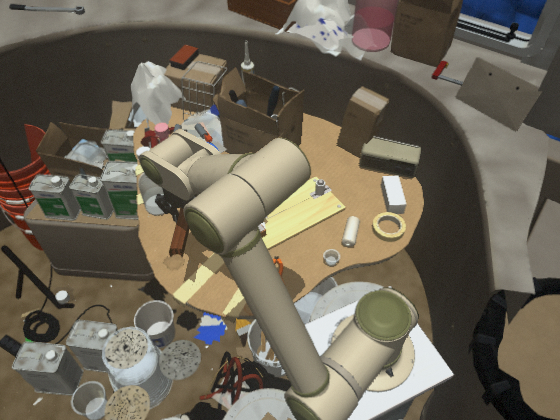

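The wrist view is clear: post top at (396,87), foot slot around (380,85), board corners (464,154) and (75,235), scribed line from (187,235) to (340,118), bolt nose near (190,290).

```bash
python3 - <<'E'
from h import *
w=load("wrist5.npz")
cv2.imwrite("pics/post5.png",cv2.resize(w["frame"][30:180,320:480,::-1],None,fx=4,fy=4,interpolation=cv2.INTER_CUBIC))
cv2.imwrite("pics/catch5.png",cv2.resize(w["frame"][160:320,60:250,::-1],None,fx=4,fy=3.75,interpolation=cv2.INTER_CUBIC))
E
```

```text
(no output)
```

View pics/post5.png

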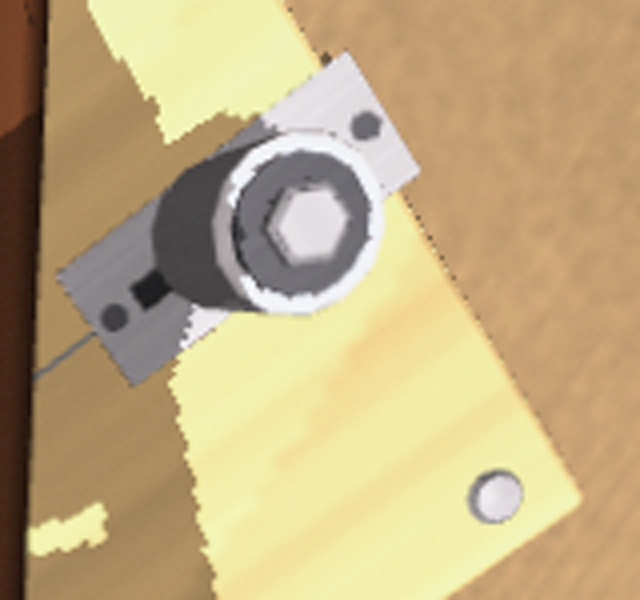

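View pics/catch5.png

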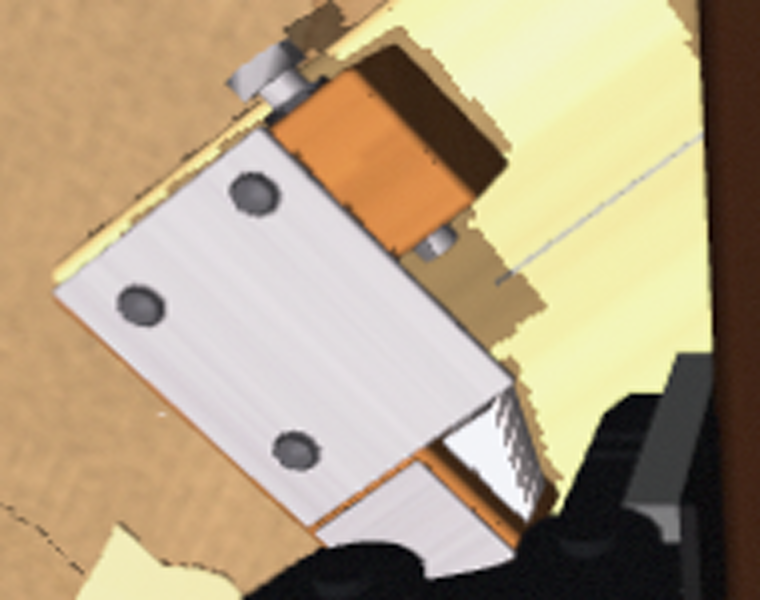

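```bash
python3 - <<'E'
from h import *
w=load("wrist5.npz")
L=plane(w,[(184,235),(234.6,196.3),(328.4,124.1),(343.4,113.4)],.015)[:,:2]
v=L[3]-L[0];v=-v/np.linalg.norm(v);print("line",L,"yaw",np.degrees(np.arctan2(-v[0],v[1])))
post=plane(w,[(395.9,85.1)],.065)[0,:2];foot=plane(w,[(379.6,84.9)],.015)[0,:2];cor=plane(w,[(465.1,153.9)],.015)[0,:2]
print("post",post,"foot",foot,"corner",cor)
y=v;x=np.array([v[1],-v[0]])
for n,p in(("foot",foot),("post",post),("corner",cor)):
    print(n,"x from line",(p-L.mean(0))@x,"along",(p-foot)@y)
rel=plane(w,[(60+395/4,160+255/3.75),(60+515/4,160+380/3.75)],.048)[:,:2]
print("plate corners(-) rel foot: across, along",[( (p-L.mean(0))@x,(p-foot)@y) for p in rel])
sc=plane(w,[(60+440/4,160+243/3.75)],.028)[0,:2]; print("screw",(sc-L.mean(0))@x,(sc-foot)@y)
E
```

```text
line [[ 0.52682545  0.08063416]
 [ 0.53474666  0.01700737]
 [ 0.54855195 -0.08959522]
 [ 0.55000513 -0.10519378]] yaw 7.110195920417471
post [ 0.55475257 -0.13979448] foot [ 0.55541961 -0.14285795] corner [ 0.46264139 -0.18507343]
foot x from line 0.000592483927718431 along 0.0
post x from line 0.0003097591999577175 along 0.0031224676557416965
corner x from line -0.09669761451803839 along -0.030406935839412945
plate corners(-) rel foot: across, along [(np.float64(0.0226241620480839), np.float64(0.22197709837746857)), (np.float64(-0.016748753838217074), np.float64(0.22277368791886695))]
screw 0.01709566083274682 0.2223201684040056
```

```bash
python3 -m pendant '[28,-0.62,0.22,0,0,0,0, 28,-0.62,0.22,0,0,0,0, 28,0,0,0,0,0,-0.985, 28,0,0,0,0,0,-0.985, 28,0,0,0,0,0,-0.985, 28,0,0,0,0,0,-0.985, 28,0,0,0,0,0,-0.985, 28,0,0,0,0,0,-0.985, 28,0,0,0,0,0,-0.985, 28,0,0,0,0,0,-0.985,28,0,0,0,0,0,-0.985,28,0,0,0,0,0,-0.985]'; python3 -m pendant '[28,0,0,0,0,0,-0.985, 28,0,0,0,0,0,-0.985, 28,0,0,0,0,0,-0.985, 28,0,0,0,0,0,-0.985, 28,0,0,0,0,0,-0.985, 28,0,0,0,0,0,-0.985, 28,0,0,0,0,0,-0.985, 28,0,0,0,0,0,-0.985,28,0,0,0,0,0,-0.985,28,0,0,0,0,0,-0.985,28,0,0,0,0,0,0]'
```

```text
time_s: 7.6
position: [0.4567, -0.0061, 0.1768]
tool_rot: [[0.655, 0.756, -0.002], [0.756, -0.655, 0.001], [-0.001, -0.002, -1.0]]
ft_force: [0.0, -0.3, -0.8]
grip_width: 0.0328
time_s: 8.7
position: [0.4568, -0.0063, 0.1769]
tool_rot: [[-0.61, 0.792, -0.002], [0.792, 0.61, 0.001], [0.002, -0.001, -1.0]]
ft_force: [-0.2, 0.7, -1.5]
grip_width: 0.0329
```

```bash
python3 -m pendant '[28,0,-0.08,0.8,0,0,0, 28,0,0,0.8,0,0,0, 28,0,0,0.8,0,0,0, 28,0,0,0.5,0,0,0, 28,0,0,0.17,0,0,0, 28,0,0,0,0,0,0]'; python3 - <<'E'
from h import *
for n in("wrist","scene","top"):
    im=get_image(n); np.savez(n+"6.npz",**im); cv2.imwrite(f"pics/{n}6.png",im["frame"][:,:,::-1])
    if n=="scene": cv2.imwrite("pics/scene6.png",cv2.resize(im["frame"][150:300,180:380,::-1],None,fx=4,fy=4))
    if n=="top": cv2.imwrite("pics/top6.png",cv2.resize(im["frame"][150:290,200:380,::-1],None,fx=4,fy=4))
E
```

```text
time_s: 9.3
position: [0.4538, -0.0093, 0.0236]
tool_rot: [[-0.607, 0.795, -0.002], [0.795, 0.607, 0.001], [0.002, -0.001, -1.0]]
ft_force: [0.1, 0.1, -1.4]
grip_width: 0.0329
```

View pics/wrist6.png

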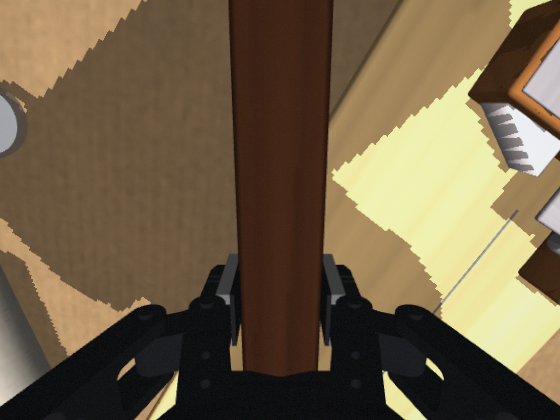

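View pics/scene6.png

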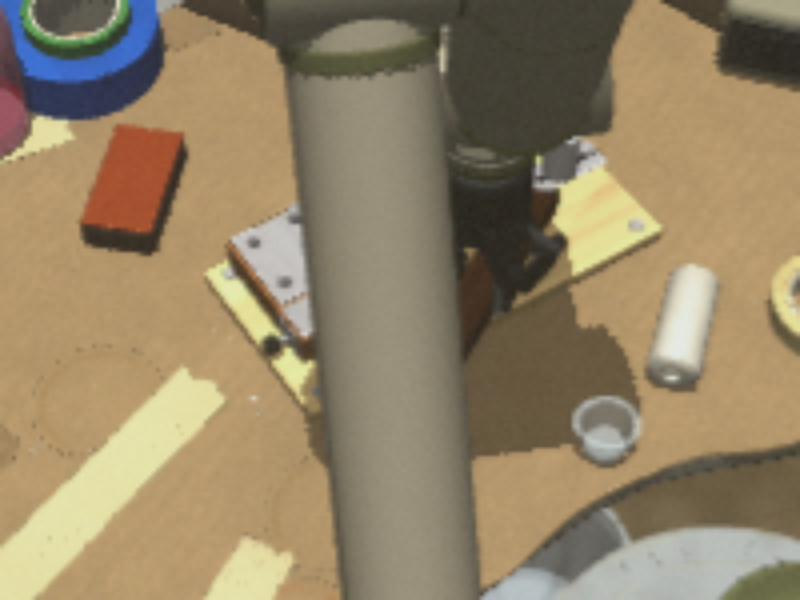

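View pics/top6.png

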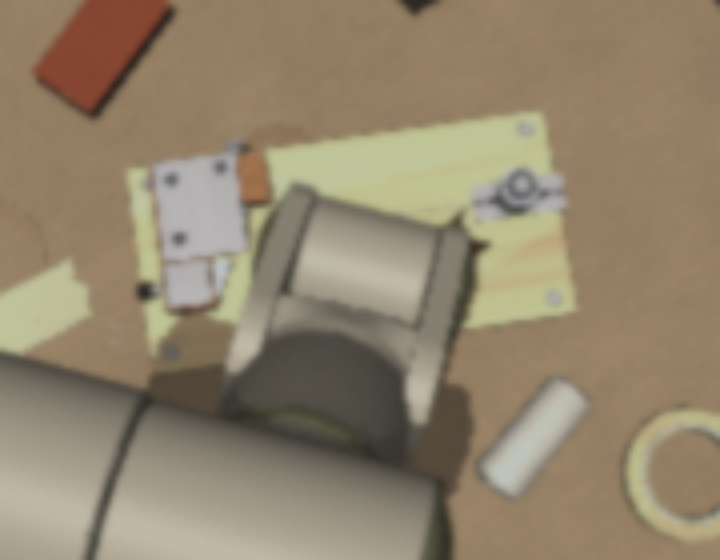

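The wrist and top views show the rail level and held above the board, with the horn tips at top-crop (460,213) and (483,245) facing the post at (520,185).

```bash
python3 - <<'E'
from h import *
t=load("top6.npz")
H=plane(t,[(200+460/4-.4,150+213/4-.4),(200+484/4-.4,150+245/4-.4)],.046)[:,:2]; P=plane(t,[(200+519/4-.4,150+184/4-.4)],.068)[0,:2]
o=observe();p=np.array(o["position"])[:2];T=np.array(o["tool_rot"]);u=T[:2,0]/np.linalg.norm(T[:2,0]);n=np.array([u[1],-u[0]])
print("horns",H,"width",np.linalg.norm(H[0]-H[1]),"post",P)
for q in (H.mean(0),P,np.array([.5546,-.1398])): print("along",(q-p)@u,"lat",(q-p)@n)
E
```

```text
horns [[ 0.53773019 -0.09262105]
 [ 0.51172529 -0.11075746]] width 0.031704641860855934 post [ 0.55576398 -0.1377114 ]
along -0.11531141005787376 lat -0.00046292774357132904
along -0.16278046339515326 lat 0.00228148766955677
along -0.16373121504960722 lat 8.759087418435212e-05
```

```bash
python3 -m pendant '[28,0,0,0.05,0,0,0,28,0,0,0,0,0,0]'; python3 -m pendant '[28,0,0,0.03,0,0,0,28,0,0,0,0,0,0]';python3 -m pendant '[28,0,0,0.02,0,0,0,28,0,0,0,0,0,0]'
```

```text
time_s: 9.65
position: [0.4545, -0.0099, 0.0223]
tool_rot: [[-0.608, 0.794, 0.001], [0.794, 0.608, -0.0], [-0.001, 0.001, -1.0]]
ft_force: [0.0, 0.6, -0.9]
grip_width: 0.0332
time_s: 9.85
position: [0.4543, -0.0099, 0.0204]
tool_rot: [[-0.608, 0.794, 0.0], [0.794, 0.608, -0.0], [-0.0, 0.0, -1.0]]
ft_force: [-0.7, 0.7, -1.0]
grip_width: 0.0329
time_s: 10.05
position: [0.4543, -0.0099, 0.0192]
tool_rot: [[-0.608, 0.794, -0.0], [0.794, 0.608, 0.0], [0.0, -0.0, -1.0]]
ft_force: [-1.0, 0.3, -1.3]
grip_width: 0.033
```

```bash
python3 -m pendant '[28,0,0,0.02,0,0,0,28,0,0,0,0,0,0]'; python3 -m pendant '[28,-0.2,0,0,0,0,0,28,-0.2,0,0,0,0,0,28,-0.16,0,0,0,0,0,28,0,0,0,0,0,0]'
```

```text
time_s: 10.25
position: [0.4544, -0.0099, 0.0185]
tool_rot: [[-0.608, 0.794, 0.0], [0.794, 0.608, -0.0], [-0.0, 0.0, -1.0]]
ft_force: [-0.9, 0.3, 2.9]
grip_width: 0.0328
time_s: 10.65
position: [0.4726, -0.0334, 0.0185]
tool_rot: [[-0.608, 0.794, 0.002], [0.794, 0.608, -0.001], [-0.002, 0.001, -1.0]]
ft_force: [1.5, -1.6, 3.4]
grip_width: 0.0329
```

```bash
python3 -m pendant '[28,-0.04,0,-0.01,0,0,0,28,-0.04,0,0,0,0,0,28,0,0,0,0,0,0]'; python3 -m pendant '[28,-0.03,0,0,0,0,0,28,0,0,0,0,0,0]';python3 -m pendant '[28,-0.02,0,0,0,0,0,28,0,0,0,0,0,0]'
```

```text
time_s: 10.95
position: [0.4738, -0.0353, 0.0187]
tool_rot: [[-0.608, 0.794, -0.0], [0.794, 0.608, 0.0], [0.0, -0.0, -1.0]]
ft_force: [1.0, 0.3, -1.6]
grip_width: 0.0328
time_s: 11.15
position: [0.4747, -0.0365, 0.0188]
tool_rot: [[-0.609, 0.794, -0.0], [0.794, 0.609, -0.0], [0.0, -0.0, -1.0]]
ft_force: [-0.0, -0.6, -0.9]
grip_width: 0.033
time_s: 11.35
position: [0.4753, -0.0373, 0.0188]
tool_rot: [[-0.608, 0.794, 0.0], [0.794, 0.608, -0.0], [-0.0, 0.0, -1.0]]
ft_force: [0.2, -0.4, -2.0]
grip_width: 0.0329
```

```bash
python3 -m pendant '[28,-0.02,0,0,0,0,0,28,0,0,0,0,0,0]';python3 -m pendant '[28,-0.01,0,0,0,0,0,28,0,0,0,0,0,0]'
```

```text
time_s: 11.55
position: [0.476, -0.0381, 0.0188]
tool_rot: [[-0.608, 0.794, 0.0], [0.794, 0.608, -0.0], [-0.0, 0.0, -1.0]]
ft_force: [0.1, 0.0, -1.2]
grip_width: 0.033
time_s: 11.75
position: [0.4762, -0.0385, 0.0188]
tool_rot: [[-0.608, 0.794, 0.0], [0.794, 0.608, -0.0], [-0.0, 0.0, -1.0]]
ft_force: [0.5, 0.6, -1.0]
grip_width: 0.0331
```

```bash
python3 -m pendant '[28,-0.02,0,0,0,0,0,28,0,0,0,0,0,0]';python3 -m pendant '[28,-0.01,0,0,0,0,0,28,0,0,0,0,0,0]'
```

```text
time_s: 11.95
position: [0.4764, -0.0388, 0.0187]
tool_rot: [[-0.609, 0.793, -0.001], [0.793, 0.609, 0.001], [0.001, -0.0, -1.0]]
ft_force: [-1.4, 3.5, -0.6]
grip_width: 0.0331
time_s: 12.15
position: [0.4763, -0.0389, 0.0186]
tool_rot: [[-0.609, 0.793, -0.002], [0.793, 0.609, 0.001], [0.002, -0.001, -1.0]]
ft_force: [-3.8, 6.0, 0.3]
grip_width: 0.033
```

```bash
python3 -m pendant '[28,-0.002,0.106,0,0,0,0.3,28,-0.002,0.106,0,0,0,0.3,28,-0.002,0.106,0,0,0,0.3]'; python3 - <<'E'
from h import *
o=observe();T=np.array(o["tool_rot"]);print(np.degrees(np.arctan2(T[1,0],T[0,0])),"tool F",T.T@o["ft_force"],"M",T.T@o["wrist_torque"])
E
```

```text
time_s: 12.45
position: [0.4894, -0.0296, 0.0185]
tool_rot: [[-0.503, 0.864, -0.003], [0.864, 0.503, 0.002], [0.003, -0.001, -1.0]]
ft_force: [-2.4, 7.5, 0.0]
grip_width: 0.0332
120.20212209873347 tool F [ 7.66604514  1.67531625 -0.02465731] M [-0.19264925  1.06335797 -0.2275106 ]
```

```bash
python3 -m pendant '[28,-0.002,0.106,0,0,0,0.3,28,-0.002,0.106,0,0,0,0.3,28,-0.002,0.106,0,0,0,0.3]'; cat > st.py <<'E'
from h import *
o=observe();T=np.array(o["tool_rot"]);print("yaw %.2f"%np.degrees(np.arctan2(T[1,0],T[0,0])),"toolF",np.round(T.T@o["ft_force"],1),"M",np.round(T.T@o["wrist_torque"],2),"pos",np.round(o["position"],4),"t",o["time_s"])
E
python3 st.py
```

```text
time_s: 12.75
position: [0.5037, -0.0223, 0.0185]
tool_rot: [[-0.391, 0.92, -0.002], [0.92, 0.391, 0.002], [0.003, -0.001, -1.0]]
ft_force: [-2.5, 8.1, -1.9]
grip_width: 0.0333
yaw 113.00 toolF [8.4 0.8 1.9] M [-0.2   1.22 -0.2 ] pos [ 0.5037 -0.0223  0.0185] t 12.75
```

```bash
python3 -m pendant '[28,-0.001,0.071,0,0,0,0.2,28,-0.001,0.071,0,0,0,0.2]'; python3 st.py;  python3 -m pendant '[28,-0.001,0.071,0,0,0,0.2,28,-0.001,0.071,0,0,0,0.2]'; python3 st.py
```

```text
time_s: 12.95
position: [0.5103, -0.0199, 0.0185]
tool_rot: [[-0.34, 0.941, -0.002], [0.941, 0.34, 0.001], [0.002, -0.002, -1.0]]
ft_force: [-3.8, 4.6, 0.6]
grip_width: 0.0331
yaw 109.86 toolF [ 5.6 -2.1 -0.6] M [ 0.42  1.01 -0.59] pos [ 0.5103 -0.0199  0.0185] t 12.95
time_s: 13.15
position: [0.5162, -0.0176, 0.0185]
tool_rot: [[-0.288, 0.958, -0.004], [0.958, 0.288, 0.001], [0.002, -0.004, -1.0]]
ft_force: [-7.8, 6.5, 2.2]
grip_width: 0.0332
yaw 106.75 toolF [ 8.5 -5.6 -2.2] M [ 0.68  1.18 -0.93] pos [ 0.5162 -0.0176  0.0185] t 13.15
```

```bash
python3 -m pendant '[28,0.004,0.071,0,0,0,0.2,28,-0.001,0.071,0,0,0,0.2]'; python3 st.py;  python3 -m pendant '[28,-0.001,0.053,0,0,0,0.15,28,0,0,0,0,0,0]'; python3 st.py
python3 - <<'E'
from h import *
im=get_image("wrist"); np.savez("wrist7.npz",**im); cv2.imwrite("pics/wrist7.png",im["frame"][:,:,::-1])
E
```

```text
time_s: 13.35
position: [0.5239, -0.0157, 0.0186]
tool_rot: [[-0.233, 0.972, -0.002], [0.972, 0.233, 0.001], [0.002, -0.002, -1.0]]
ft_force: [-2.2, 7.3, -0.1]
grip_width: 0.0327
yaw 103.48 toolF [ 7.6 -0.5  0.1] M [ 0.02  1.05 -0.44] pos [ 0.5239 -0.0157  0.0186] t 13.35
time_s: 13.55
position: [0.5271, -0.0152, 0.0186]
tool_rot: [[-0.213, 0.977, -0.001], [0.977, 0.213, 0.001], [0.001, -0.0, -1.0]]
ft_force: [0.5, 6.8, -2.3]
grip_width: 0.033
yaw 102.28 toolF [6.6 1.9 2.3] M [-0.33  0.93 -0.19] pos [ 0.5271 -0.0152  0.0186] t 13.55
```

View pics/wrist7.png

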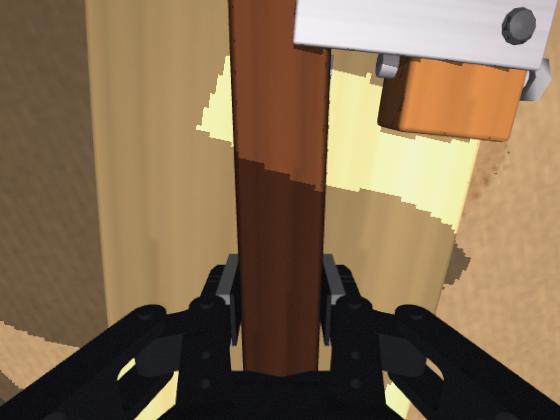

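```bash
python3 -m pendant '[28,-0.001,0.053,0,0,0,0.15,28,-0.001,0.053,0,0,0,0.15,28,0,0,0,0,0,0]'; python3 st.py;  python3 -m pendant '[28,-0.001,0.036,0,0,0,0.1,28,0,0,0,0,0,0]'; python3 st.py
```

```text
time_s: 13.9
position: [0.5323, -0.0142, 0.0186]
tool_rot: [[-0.172, 0.985, -0.001], [0.985, 0.172, 0.001], [0.001, -0.0, -1.0]]
ft_force: [-0.3, 6.8, -2.4]
grip_width: 0.033
yaw 99.89 toolF [6.8 0.8 2.4] M [-0.3   1.05 -0.23] pos [ 0.5323 -0.0142  0.0186] t 13.9
time_s: 14.1
position: [0.534, -0.0139, 0.0186]
tool_rot: [[-0.158, 0.987, -0.001], [0.987, 0.158, 0.001], [0.001, -0.001, -1.0]]
ft_force: [0.5, 6.7, -1.6]
grip_width: 0.0332
yaw 99.11 toolF [6.5 1.6 1.6] M [-0.14  1.   -0.42] pos [ 0.534  -0.0139  0.0186] t 14.1
```

```bash
python3 -m pendant '[28,-0.001,0.027,0,0,0,0.075,28,0,0,0,0,0,0]'; python3 st.py;  python3 -m pendant '[28,-0.001,0.018,0,0,0,0.05,28,0,0,0,0,0,0]'; python3 st.py;  python3 -m pendant '[28,-0.001,0.018,0,0,0,0.05,28,0,0,0,0,0,0]'; python3 st.py
python3 - <<'E'
from h import *
im=get_image("wrist"); np.savez("wrist8.npz",**im); cv2.imwrite("pics/wrist8.png",cv2.resize(im["frame"][0:200,180:460,::-1],None,fx=2.8,fy=2.8))
E
```

```text
time_s: 14.3
position: [0.5352, -0.0137, 0.0186]
tool_rot: [[-0.148, 0.989, -0.001], [0.989, 0.148, 0.001], [0.001, -0.001, -1.0]]
ft_force: [-0.2, 7.4, -1.1]
grip_width: 0.0334
yaw 98.52 toolF [7.4 0.9 1.1] M [-0.06  1.11 -0.42] pos [ 0.5352 -0.0137  0.0186] t 14.3
time_s: 14.5
position: [0.536, -0.0136, 0.0186]
tool_rot: [[-0.141, 0.99, -0.001], [0.99, 0.141, 0.001], [0.002, -0.001, -1.0]]
ft_force: [-1.0, 6.9, -0.7]
grip_width: 0.033
yaw 98.13 toolF [7.  0.  0.7] M [-0.05  1.13 -0.48] pos [ 0.536  -0.0136  0.0186] t 14.5
time_s: 14.7
position: [0.5371, -0.0134, 0.0186]
tool_rot: [[-0.134, 0.991, -0.001], [0.991, 0.134, 0.002], [0.002, -0.0, -1.0]]
ft_force: [-0.4, 8.6, -0.8]
grip_width: 0.0328
yaw 97.71 toolF [8.5 0.8 0.8] M [-0.18  1.31 -0.16] pos [ 0.5371 -0.0134  0.0186] t 14.7
```

View pics/wrist8.png

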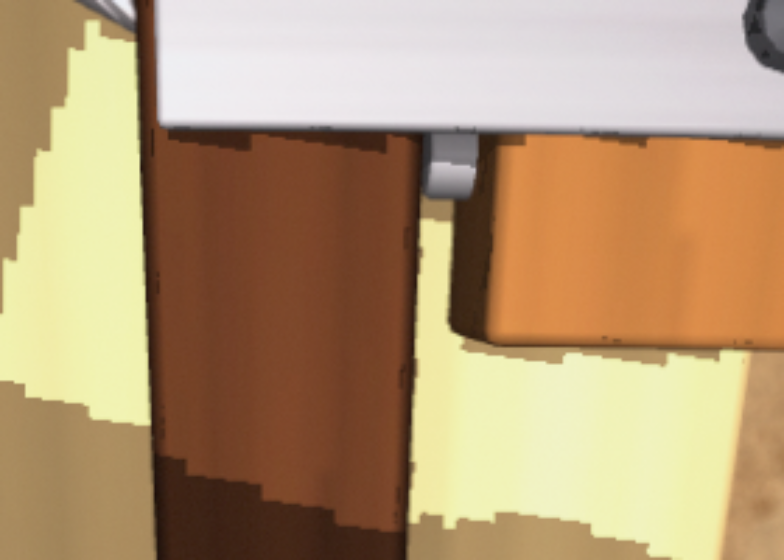

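```bash
python3 -m pendant '[28,0,0.009,0,0,0,0.025,28,0,0,0,0,0,0]'; python3 st.py;  python3 -m pendant '[28,0,0.009,0,0,0,0.025,28,0,0,0,0,0,0]'; python3 st.py
```

```text
time_s: 14.95
position: [0.5376, -0.0133, 0.0186]
tool_rot: [[-0.13, 0.991, -0.0], [0.991, 0.13, 0.002], [0.002, -0.0, -1.0]]
ft_force: [-0.2, 8.2, -1.5]
grip_width: 0.0333
yaw 97.49 toolF [8.1 0.9 1.6] M [-0.16  1.27 -0.18] pos [ 0.5376 -0.0133  0.0186] t 14.95
time_s: 15.15
position: [0.5381, -0.0133, 0.0187]
tool_rot: [[-0.127, 0.992, -0.0], [0.992, 0.127, 0.002], [0.002, -0.0, -1.0]]
ft_force: [0.3, 7.2, -0.6]
grip_width: 0.033
yaw 97.29 toolF [7.1 1.2 0.6] M [-0.2   1.31 -0.27] pos [ 0.5381 -0.0133  0.0187] t 15.15
```

```bash
python3 -m pendant '[28,-0.001,0.009,0,0,0,0.025,28,0,0,0,0,0,0]'; python3 st.py;  python3 -m pendant '[28,-0.001,0.009,0,0,0,0.025,28,0,0,0,0,0,0]'; python3 st.py
```

```text
time_s: 15.35
position: [0.5382, -0.0133, 0.0186]
tool_rot: [[-0.124, 0.992, -0.001], [0.992, 0.124, 0.002], [0.002, -0.001, -1.0]]
ft_force: [-1.3, 8.0, 0.3]
grip_width: 0.0334
yaw 97.13 toolF [ 8.1 -0.3 -0.3] M [ 0.06  1.2  -0.49] pos [ 0.5382 -0.0133  0.0186] t 15.35
time_s: 15.55
position: [0.5382, -0.0133, 0.0186]
tool_rot: [[-0.122, 0.993, -0.002], [0.993, 0.122, 0.001], [0.002, -0.002, -1.0]]
ft_force: [-3.8, 7.1, 1.6]
grip_width: 0.0329
yaw 96.99 toolF [ 7.5 -2.9 -1.6] M [ 0.36  1.24 -0.89] pos [ 0.5382 -0.0133  0.0186] t 15.55
```

```bash
python3 -m pendant '[28,-0.001,0.006,0,0,0,0.015,28,0,0,0,0,0,0]'; python3 st.py; python3 - <<'E'
from h import *
for n in("wrist","top"):
    im=get_image(n); np.savez(n+"9.npz",**im)
    cv2.imwrite(f"pics/{n}9.png",cv2.resize(im["frame"][0:200,180:460,::-1] if n=="wrist" else im["frame"][150:290,200:380,::-1],None,fx=2.8 if n=="wrist" else 4,fy=2.8 if n=="wrist" else 4))
E
```

```text
time_s: 15.75
position: [0.5382, -0.0133, 0.0186]
tool_rot: [[-0.12, 0.993, -0.003], [0.993, 0.12, 0.001], [0.002, -0.003, -1.0]]
ft_force: [-4.5, 6.6, 2.3]
grip_width: 0.0333
yaw 96.90 toolF [ 7.1 -3.6 -2.2] M [ 0.55  1.24 -1.06] pos [ 0.5382 -0.0133  0.0186] t 15.75
```

View pics/wrist9.png

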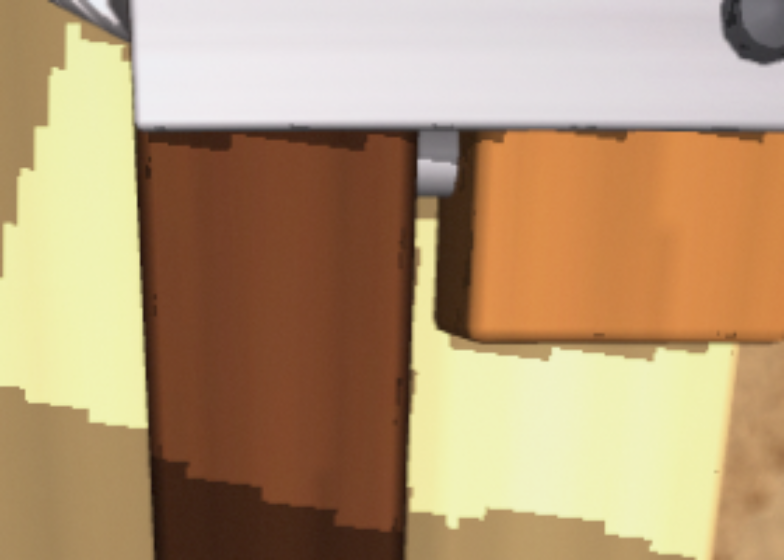

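View pics/top9.png

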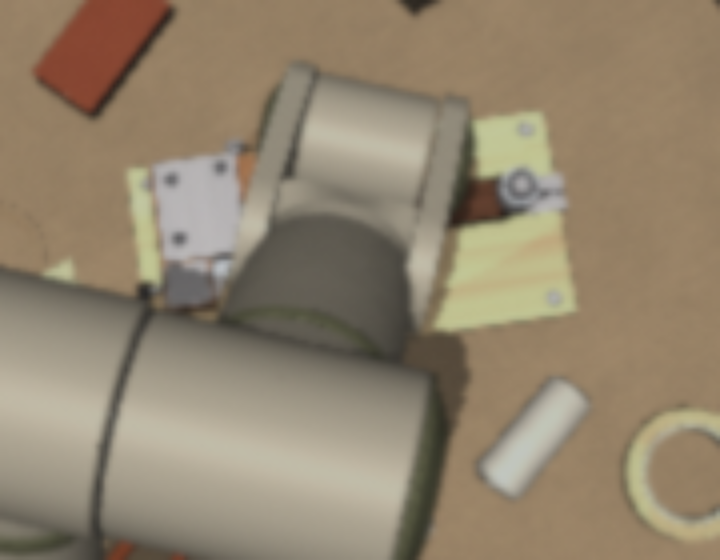

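```bash
python3 -m pendant '[28,-0.001,0.006,0,0,0,0.015,28,0,0,0,0,0,0,28,0,0,0,0,0,0]'; python3 st.py; python3 -m pendant '[34,0,0,0,0,0,0,38,0,0,0,0,0,0,42,0,0,0,0,0,0,44,0,0,0,0,0,0]'; python3 st.py
```

```text
time_s: 16.15
position: [0.5382, -0.0133, 0.0186]
tool_rot: [[-0.119, 0.993, -0.004], [0.993, 0.119, 0.001], [0.002, -0.004, -1.0]]
ft_force: [-5.3, 7.0, 3.8]
grip_width: 0.033
yaw 96.82 toolF [ 7.6 -4.5 -3.8] M [ 0.7   1.2  -1.22] pos [ 0.5382 -0.0133  0.0186] t 16.15
time_s: 16.55
position: [0.5402, -0.0147, 0.019]
tool_rot: [[-0.115, 0.993, 0.001], [0.993, 0.115, -0.0], [-0.0, 0.001, -1.0]]
ft_force: [-0.6, 0.1, -0.9]
grip_width: 0.044
yaw 96.61 toolF [ 0.1 -0.6  0.9] M [ 0.02  0.01 -0.  ] pos [ 0.5402 -0.0147  0.019 ] t 16.55
```

```bash
python3 -m pendant '[48,0,-0.03,-0.1,0,0,0,48,0,0,-0.3,0,0,0,48,0,0,-0.8,0,0,0,48,0,0,-0.8,0,0,0,48,0,0,-0.8,0,0,0,48,0,0,-0.8,0,0,0,48,0,0,0,0,0,0]'; python3 - <<'E'
from h import *
for n in("wrist","top"):
    im=get_image(n); np.savez(n+"10.npz",**im); cv2.imwrite(f"pics/{n}10.png",im["frame"][:,:,::-1])
E
```

```text
time_s: 17.25
position: [0.5401, -0.0151, 0.2045]
tool_rot: [[-0.116, 0.993, 0.011], [0.993, 0.116, -0.003], [-0.004, 0.01, -1.0]]
ft_force: [0.6, -0.5, 0.5]
grip_width: 0.0483
```

View pics/wrist10.png

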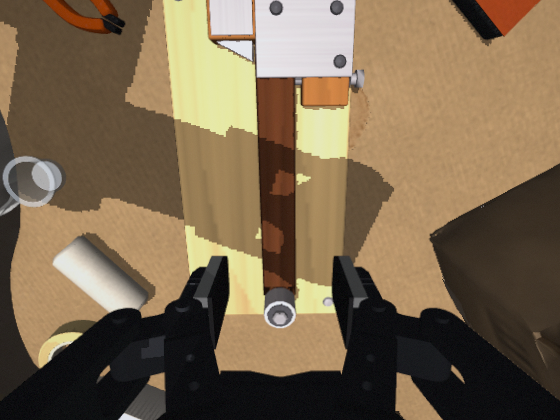

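```bash
python3 - <<'E'
from h import *
w=load("wrist10.npz")
a=cv2.resize(w["frame"][20:120,200:380,::-1],None,fx=4,fy=4,interpolation=cv2.INTER_CUBIC)
b=cv2.resize(w["frame"][255:335,235:325,::-1],None,fx=2.5,fy=2.5,interpolation=cv2.INTER_CUBIC)
c=np.zeros((600,720,3),np.uint8);c[:400]=a;c[400:600,:225]=b;cv2.imwrite("pics/chk.png",c)
E
```

```text
(no output)
```

View pics/chk.png

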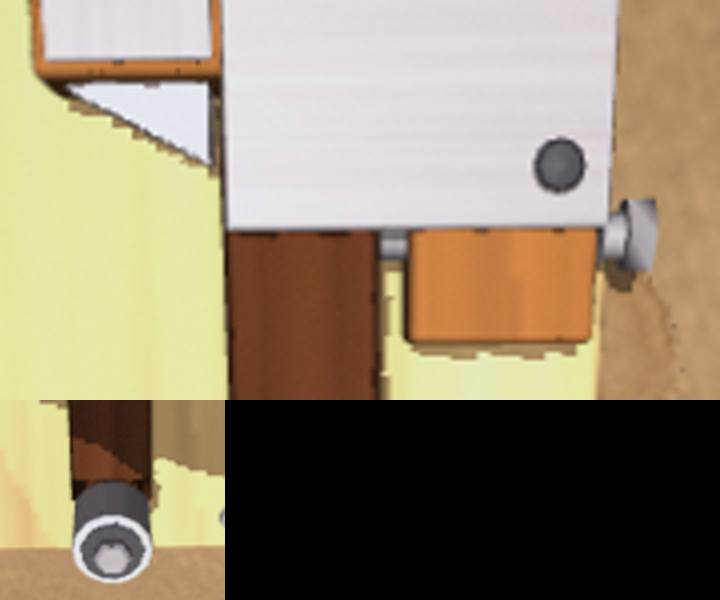

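```bash
python3 - <<'E'
from h import *
w=load("wrist10.npz")
g=lambda x,y:(235+(x+.5)/2.5-.5,255+(y-400+.5)/2.5-.5)
g2=lambda x,y:(200+(x+.5)/4-.5,20+(y+.5)/4-.5)
H=plane(w,[g(72,499),g(150,499)],.041)[:,:2];P=plane(w,[g(112,548)],.065)[0,:2]
E1=plane(w,[g2(229,235),g2(380,235)],.041)[:,:2]; N=plane(w,[g2(212,165)],.038)[0,:2]
a=E1.mean(0);b=H.mean(0);v=(a-b)/np.linalg.norm(a-b);n=np.array([v[1],-v[0]])
print("heading",np.degrees(np.arctan2(v[1],v[0])),"width",np.linalg.norm(H[0]-H[1]),np.linalg.norm(E1[0]-E1[1]))
print("post rel horns along",(P-b)@v,"lat",(P-b)@n,"bolt corner: along from post",(N-P)@v,"lat",(N-P)@n)
L=plane(w,[(284,330)],.015)
R=get_image("scene"); cv2.imwrite("pics/scene10.png",cv2.resize(R["frame"][150:300,180:380,::-1],None,fx=4,fy=4))
E
```

```text
heading 97.38607257589976 width 0.03243520288447159 0.03219152676822023
post rel horns along -0.00691510445223064 lat 9.038841359805155e-05 bolt corner: along from post 0.23187290553245832 lat -0.019508868666918155
```

View pics/scene10.png

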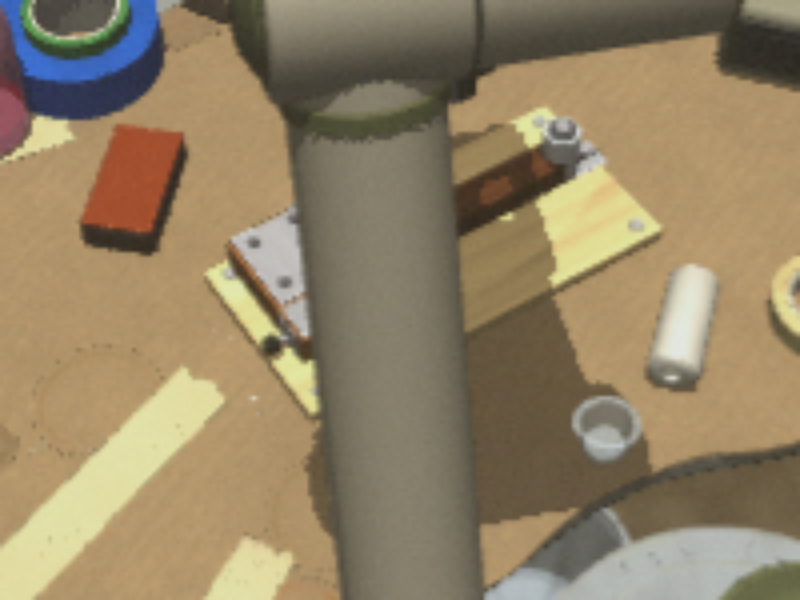

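```bash
python3 - <<'E'
from h import *
n=np.array([np.cos(np.radians(7.1)),np.sin(np.radians(7.1))])
for nm,rl,ar in (("wrist9",(180+416/2.8,210/2.8),(180+471/2.8,210/2.8)),("wrist10",(200+380.5/4-.4,20+300/4),(200+407/4-.4,20+300/4))):
    w=load(nm+".npz");r=plane(w,[rl],.041)[0,:2];a=plane(w,[ar],.045)[0,:2];a2=plane(w,[ar],.041)[0,:2]
    print(nm,"rail side to arm face mm",1000*(a-r)@n, r,a)
    img=w["frame"].astype(int); v=int(rl[1]); print(img[v,int(rl[0])-4:int(ar[0])+4].sum(1), int(rl[0])-4)
E
python3 - <<'E'
import sys; sys.path.insert(0,'.')
from h import *
w=load("wrist10.npz");cv2.imwrite("pics/scr.png",cv2.resize(w["frame"][70:110,280:335,::-1],None,fx=12,fy=12,interpolation=cv2.INTER_NEAREST))
w=load("wrist9.npz");cv2.imwrite("pics/scr9.png",cv2.resize(w["frame"][35:90,310:370,::-1],None,fx=10,fy=10,interpolation=cv2.INTER_NEAREST))
E
```

```text
wrist9 rail side to arm face mm 5.848782731968781 [0.54368137 0.07246625] [0.54951912 0.07291767]
[172 147 118  97 181 334 379 378 379 379 382 354 201 100 112 120 126 122
 129 122 128 136 127 132 167 203 308 346] 324
wrist10 rail side to arm face mm 5.447470165395159 [0.54468687 0.06635228] [0.55010278 0.06694359]
[214 220 183 111 159 282 350 481 600 567 376 106 218 334 391] 290
```

View pics/scr.png

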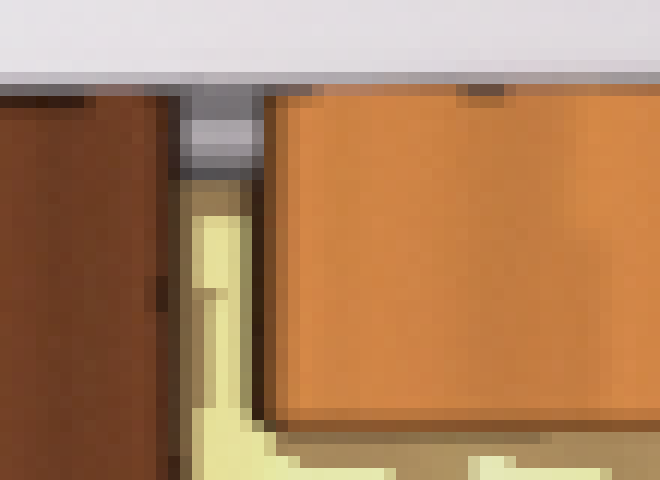

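View pics/scr9.png

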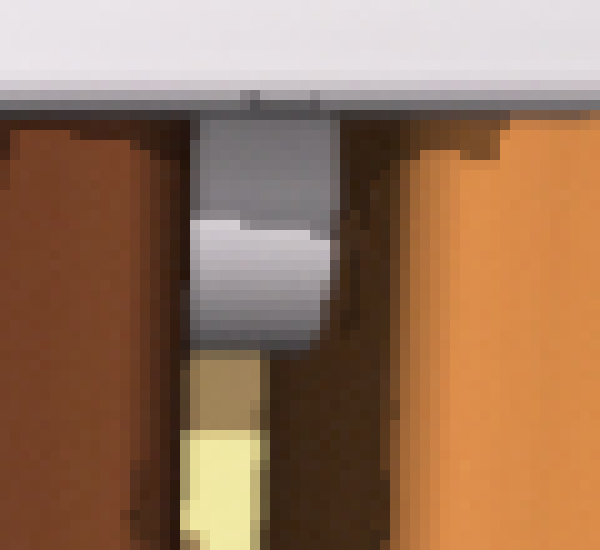

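The screw meets the rail's side with no visible gap, before and after release. The bolt nose is fully out at chk px (212,165), and the horn tips are 6.9 mm from the post axis (7 when seated). I'll hand it in.

```bash
python3 - <<'E'
from rig import *
print(observe()["time_s"]); print(close_job())
E
```

```text
17.4
the job is handed in; nothing more can be done
None
```

The rail is dry-fitted in the jig and the job was handed in after 17.4 s. It is hooked on the post, home on the stop screw, with the bolt sprung out behind it, and the gripper is lifted clear.

- **Hooking and swing:** I gripped the rail at its middle and hooked it about 30° swung out. Contact on the post came at about 7 N. I kept 5.6 to 8.5 N of measured push on it through the whole swing, under the plate and past the bolt.
- **Bolt and stop screw:** The bolt snapped out at a heading of about 97.7°. I then pressed the rail on the screw with an estimated 7 to 8 N, worked out from wrist force and moment, and let go.

**Last checks:**
- **Post:** the post's axis is 6.9 mm beyond the horn tips, against 7 mm when fully seated, and 0.1 mm off the rail's centreline.
- **Bolt:** the nose is fully out, 19.5 mm to the -x side of the line, against 20.5 mm nominal.
- **Stop screw:** there is no visible gap between the screw and the rail's side.
- **Flatness:** I did not measure flatness after release. The rail was held at board height and lightly loaded down when I let go.
- **Other things:** the sanding pad and sleeve sit where they were in the last pictures. I did not look at the carton separately at the end, but the arm went nowhere near it after the start.

**Small disagreements, all within calibration:**
- The rail's heading reads 97.4° in the image, against 96.8° from the tool while pressed and 97.1° for the jig's line.
- The gap from rail to stop arm measured 5.4 mm after release, against 5.8 mm while pressed.

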